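Open the coin bank: click the dial round, hold the safety catch down and pull the flap

TASK

Open the steel coin bank: turn its black dial clockwise, click by click, until the white pointer rests at the brass stud, then reach into the gap behind the flap that stands ajar, hold the red safety catch down while you pull the flap towards you past it, and lay the flap fully open, to its stop. Leave the dial on the brass stud, and leave the other things on the shelf where they are.

Things in the scene. Friction and masses are not known exactly. Their poses are not given: they have to be found in the camera images.
- bank: Fixed blue-grey steel coin bank, 300 mm wide (y), 180 deep (x), 215 high. Origin on the table under the middle of its front plane; x points into the bank, away from the robot, y to its left, z up. The whole front is a drop-down flap. Flap and catch points below are in mm: u out of the flap's inner face, v up the panel from the hinge, y as the bank's.
- upper_shelf: Fixed cream shelf board over the left part of the bank. Origin and axes within 6 mm of the bank's: board from y = 30 to 210, x = -10 to 190, underside 265 above the table, books on top to 336. It leaves no room for an upright gripper over the catch: lean the tool 22 to 45 degrees, wrist towards the robot.
- dial (a joint): Black dial on the bank's top: rad, grows clockwise seen from above. Seven clicks 0, 0.349, .. 2.094 (20 degrees apart), a stud at each; the fifth, 1.396, is the larger brass stud, which unlocks the flap (within 0.13). Starts at one of the first three clicks. A click takes up to 0.1 N m; let go, it settles into the nearest one. Elsewhere a gate inside stops the flap at 0.10 to 0.13.
- dial_grip (a point): On the dial's vertical axis, 28 mm above the bank's top, the height to grip; in the bank's frame at x = 45, y = -95. The handle is an upright bar 46 mm long, 16 wide, from 10 to 40 mm above the bank's top, on a disc of 52 mm diameter. x of this frame looks along the bar to the white pointer mark, z up. At the brass stud the pointer looks along the bank's x, straight away from the robot.
- flap (a joint): Flap angle about its hinge along the bank's y, low on the front: rad, 0 is ajar on its bumper, the panel leaning 0.40 rad from upright towards the robot (lean = value + 0.40); grows as the top edge comes out and down towards the robot, to 1.10 (stop, almost flat). Starts at 0.01 to 0.08; the catch arrests it at 0.10. The hinge is stiff (0.3 N m): the flap stays where it is left.
- flap_hinge (a point): On the hinge line at the middle of the bank's width, in its front plane, 75 mm above the table; axes as the bank's. The flap's inner face starts here (u = 0, v = 0).
- flap_edge (a point): Middle of the flap's top edge at its inner face, v = 110. Axes: z up the panel, x out of the inner face, y left. Panel 284 mm wide, 8 thick, no handle: push it from inside. At flap value 0.05 the edge is 48 mm in front of the bank: the gap. At y = -95 an 8 mm wide gate arm stands 80 mm out of the inner face, as the catch's does at y = 75: lay the flap down by pushing between them.
- catch_pad (a point): Middle of the top of the safety catch's red thumb pad, on the flap's inner face and moving with it: u = 6 to 44, y = 53 to 97, v = 85 at rest, so 25 mm below the flap's edge. Axes as the flap's. From the pad a 14 mm wide arm with an upturned tooth reaches to u = 80 and hooks behind a steel strike under the bank's top.
- catch (a joint): How far the catch is pressed, in m: 0 at rest, 0.020 at its stop, moving down along the panel (-v), sprung: 3 N to start, 6.7 N at the stop. The tooth clears the strike when pressed 0.008 as the pull begins, 0.015 to finish; keep it down until the flap value is past 0.22. Let go earlier, it springs up and catches again.
- bottle: Green glass bottle, 70 mm wide, 240 mm high; bystander. Origin under its middle, z up its axis.
- massager: Wooden massage roller on four wheels, 130 x 52 x 42 mm; bystander. Origin under its middle.
- dish: Blue ceramic dish, 110 mm across, 35 mm high; bystander. Origin under its middle.
- spring_clip: Chrome spring clip, about 50 x 50 x 22 mm, lying on the back of the bank's top; bystander. Origin under its middle.
- clothes_peg1: Plastic clothes peg, 78 x 20 x 11 mm, lying on the table; bystander. Origin under its middle.
- clothes_peg2: Plastic clothes peg, 78 x 20 x 11 mm, lying on the table; bystander. Origin under its middle.
- clothes_peg3: Plastic clothes peg, 78 x 20 x 11 mm, lying on the table; bystander. Origin under its middle.

How it is judged:
By the outcome, as a careful person would: the job done as asked, in the order asked, and still so for the second after the job is handed in, with the robot touching nothing.
It also fails if it takes over 64 s, if anything falls off the work surface, if the arm or the gripper's body presses on something with over 40 N, if the wrist force passes 120 N, or if a joint passes its speed limit or range.

ROBOT

A 6-joint arm with a two-finger parallel gripper is mounted at the origin on the work surface. World frame = base frame: x ahead of the robot, y to its left, z up, the work surface at z = 0. Lengths are in mm, angles in rad, forces in N, time in s.
With the tool pointing down it reaches from about 350 to 975 mm from the base axis. Payload 7.1 kg.
Tool frame: the origin (TCP) lies between the finger pads; the fingertips stand 19 mm ahead of it and the grasp point (between the pads) is the TCP (ctrl.tcp_to_tips is the distance from the TCP to the fingertips, in mm); z points along the fingers, y is the line along which they close (so a half turn about z gives the same grasp; the last joint's range is limited). The gripper opens to 88 mm and grips with 3 to 60 N. Pads are 20 mm wide; open, the fingers measure 115 mm over their backs; the gripper's body (75 mm by 178 mm) begins 61 mm behind the grasp point.
Start: joints at [-1.186, 0.423, 1.63, -0, 1.089, -0.019], TCP at [245.588, -574.71, 241.675] pointing down, gripper open.
Joint ranges: [-3, 3], [-0.9, 2.11], [0.09, 2.58], [-1.31, 4.45], [0.11, 2.69], [-2.54, 2.54]. Speed limits (rad/s): [2.39, 2.39, 3.01, 3.14, 3.14, 3.14].

INTERFACE

Orientations are given as a rotation vector (axis times angle).
In Python, from workcell import status, optics, ctrl gives the robot as it stands. The module is installed in compiled form; this text tells all that it offers.
- The arm moves only by the shell command python3 -m inch 'ROWS'. ROWS is JSON, a list that holds one entry, the list of rows, each a list of 7 numbers: the shift along the tool's x, y, z in mm, then the turn, a rotation vector about the tool's x, y, z in rad, then the opening in per cent of the stroke, from 0 (shut) to 100 (fully open). A call has 1 to 20 rows; each row is the pose to reach, as a shift and turn from the pose commanded when the call began, along the tool's axes at that moment; what a row does not reach only later rows make up. A row lasts 1/10 s, in which the tool goes at most 50 mm and 8.59 degrees, less where a joint would pass 70% of its speed; a pose out of reach is approached as far as the arm can. A call with a gripper value outside its range is refused whole. The fingers move at their own pace and stop on an object; the grip force is fixed at half the most. Time passes only in rows, so rows that repeat a pose let the fingers close. It gives the time, the measured TCP pose, the force, the opening and the grip force at its end, in the units of the state.
- status.get_obs(): the state, without advancing time (a new reading comes with each control period).
- optics.get_image(name): name is "scene" or "top" or "wrist"; returns a dict with "frame" (384x512x3 uint8, red, green, blue), "fx", "fy", "cx", "cy" (pixels), "rvec" (rotation vector, rad) and "tvec" (3), from world to camera coordinates, as OpenCV has them; the wrist camera has in their place "hand_eye" (4x4, takes a point from camera to tool coordinates, whose origin is the TCP and whose axes are the flange's). Camera axes: x right, y down, z forward; pixel columns grow to the right and rows downward; lengths in mm; the calibration is good to about 2 mm. A picture is of the moment at which its call begins: read the wrist's pose just before it. There is no depth.
- ctrl.close_job(): hands the job in; it is judged then, once.
The state is a dict: "t": time; "qpos": joint angles; "qvel": joint speeds; "joint_torque": joint torques, N m; "ee_pos": TCP position; "orientation": TCP orientation; "ft_force": force on the tool from outside, world axes, zero at the start; "moment": the same for the moment, N m; "width": finger opening in mm; "grasp_force": force on a finger pad.
Only numpy, scipy, OpenCV 4.12 (cv2) and the standard library are available. Lean on these libraries where they do the work, as an engineer would, in place of code of your own. Each camera call takes 0.05 s, during which the arm holds its last target. There are 200 camera calls.

## Working session

There is one attempt and no reset: what is moved stays moved. The work goes in short steps, Python scripts to look and compute and a shell command to move; the robot and the scene stay as the last step left them, time stands still between calls to the robot, and variables do not carry over. Pictures are saved under pics/ and viewed, at most 10 in all, crops included, and the job is handed in when it is done.

```bash
mkdir -p pics; cat > h.py <<'E'
import numpy as np, cv2
from scipy.spatial.transform import Rotation as R
from workcell import status, optics, ctrl
def cam(name):
    o=status.get_obs(); d=optics.get_image(name)
    K=np.array([[d['fx'],0,d['cx']],[0,d['fy'],d['cy']],[0,0,1.]])
    if name=='wrist':
        T=np.eye(4); T[:3,:3]=R.from_rotvec(o['orientation']).as_matrix(); T[:3,3]=o['ee_pos']
        M=T@np.array(d['hand_eye']); Rc=M[:3,:3]; c=M[:3,3]
    else:
        Rw=R.from_rotvec(d['rvec']).as_matrix(); Rc=Rw.T; c=-Rc@np.array(d['tvec'])
    return d['frame'],K,Rc,c
def ray(px,K,Rc,c):
    return Rc@np.linalg.inv(K)@np.array([px[0],px[1],1.])
def onz(px,z,K,Rc,c):
    r=ray(px,K,Rc,c); return c+r*(z-c[2])/r[2]
def proj(P,K,Rc,c):
    q=K@(Rc.T@(np.asarray(P,float)-c)); return q[:2]/q[2]
E
python3 - <<'E'
from h import *
for n in ['scene','top']:
    f,K,Rc,c=cam(n); cv2.imwrite(f'pics/{n}0.png',cv2.resize(f[:,:,::-1],(800,600),interpolation=cv2.INTER_CUBIC)); np.savez(n+'0.npz',f=f,K=K,Rc=Rc,c=c)
    print(n,c,Rc[:,2],K[0,0])
print(status.get_obs())
E
```

```text
scene [ 789.71973088 -907.58360683 1132.78096525] [-0.18059357  0.68168366 -0.70900871] 439.8611970190168
top [ 270.28241726   17.8828014  1613.21051401] [ 0.17887157  0.0167021  -0.98373066] 420.5071004810779
{'t': 0.1, 'qpos': array([-1.18599547e+00,  4.23770581e-01,  1.63060831e+00,  2.44976763e-05,
        1.08858909e+00, -1.89552899e-02]), 'qvel': array([ 0.00039969, -0.00211232, -0.00188052,  0.00015487, -0.00085171,
        0.0001928 ]), 'joint_torque': array([ 6.18042959e-04, -5.45613420e+01, -2.74325216e+01,  6.45549595e-02,
        1.88900804e-02,  4.21014988e-06]), 'ee_pos': array([ 245.42408608, -574.28159607,  240.97763225]), 'orientation': array([-3.07646713e+00, -6.29630072e-01,  3.59311502e-04]), 'ft_force': array([ 0.51074147,  0.19102836, -0.06895839]), 'moment': array([0.00211186, 0.001087  , 0.01284492]), 'grasp_force': 0.0, 'width': 87.41684531538414}
```

View pics/scene0.png

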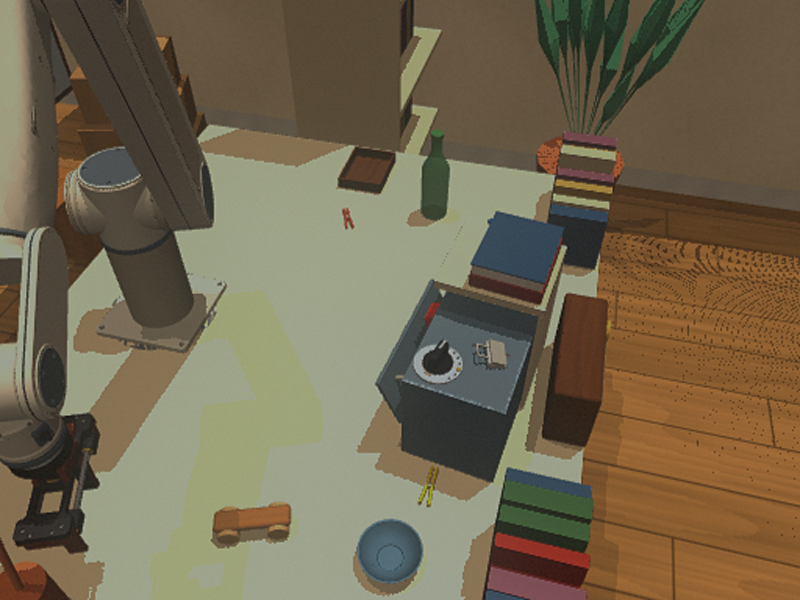

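View pics/top0.png

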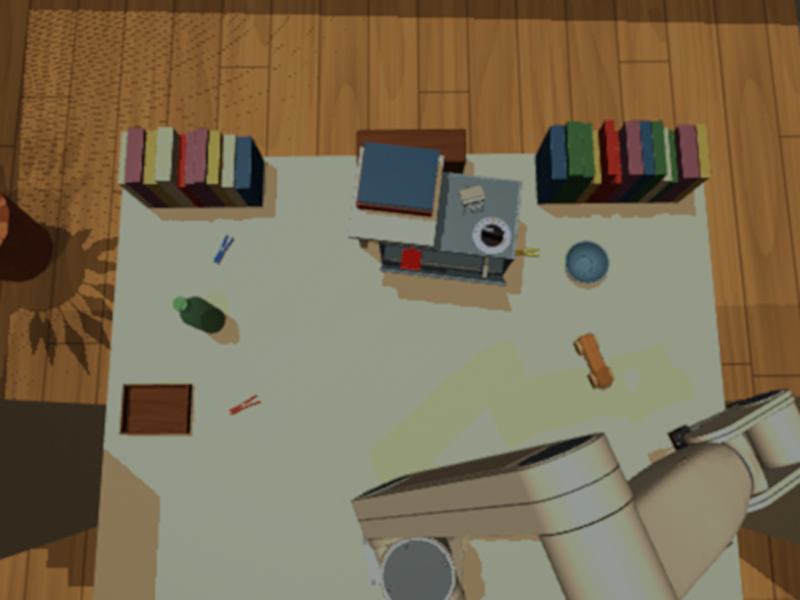

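The scene view shows the bank at about (380-540, 280-480), with the dial at (438,360). In the top view the dial is at (492,235) and the red pad at (411,258). I'll enlarge both.

```bash
python3 - <<'E'
from h import *
a=np.load('top0.npz')['f'][100:190,220:340,::-1]; b=np.load('scene0.npz')['f'][170:310,235:355,::-1]
A=cv2.resize(a,None,fx=4,fy=4,interpolation=cv2.INTER_CUBIC); B=cv2.resize(b,None,fx=2.6,fy=4,interpolation=cv2.INTER_CUBIC)
out=np.zeros((560,800,3),np.uint8); out[:360,:480]=A; out[:560,484:484+B.shape[1]]=B
cv2.imwrite('pics/crop1.png',out)
for n,box in [('top',(100,190,220,340)),('scene',(170,310,235,355))]:
    d=np.load(n+'0.npz'); f=d['f']; hsv=cv2.cvtColor(f,cv2.COLOR_RGB2HSV)
    m=np.zeros(f.shape[:2],np.uint8); y0,y1,x0,x1=box; s=hsv[y0:y1,x0:x1]
    red=((s[...,0]<8)|(s[...,0]>172))&(s[...,1]>170)&(s[...,2]>90)
    blk=(s[...,2]<38); 
    for k,mm in [('red',red),('blk',blk)]:
        nn,l,st,ce=cv2.connectedComponentsWithStats(mm.astype(np.uint8))
        for i in range(1,nn):
            if st[i,4]>15: print(n,k,st[i],ce[i]+[x0,y0])
E
```

```text
top red [ 36  59  14  14 148] [262.82432432 165.63513514]
top blk [64  4 13  7 76] [290.07894737 106.63157895]
top blk [ 89  44  13  13 107] [314.91588785 150.94392523]
top blk [23 56  3  8 16] [244.375  159.0625]
top blk [25 67 11  3 24] [249.875 168.125]
top blk [102  66   6   8  26] [323.61538462 168.53846154]
top blk [50 70 16  4 36] [277.19444444 171.41666667]
scene red [38 24  8  8 23] [276.56521739 196.91304348]
scene blk [118  53   2  14  18] [353.61111111 230.27777778]
```

View pics/crop1.png

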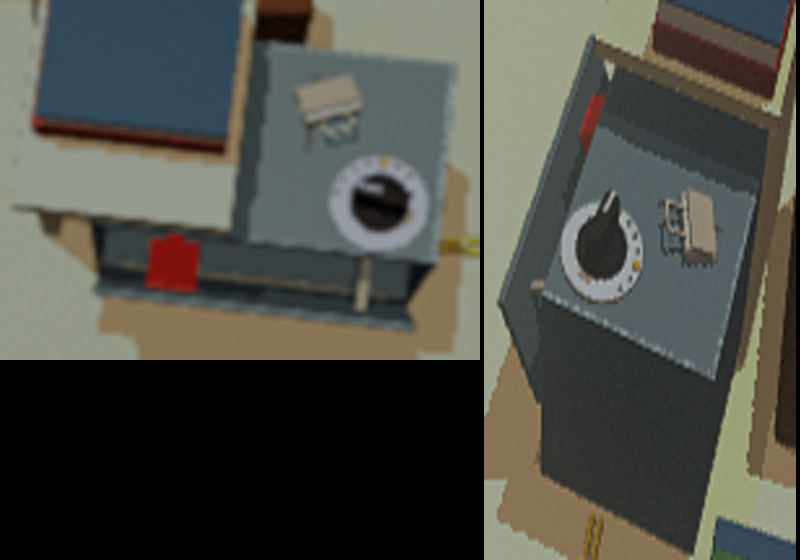

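The crop shows these top-face corners in top-camera pixels: back-right about (333.7,116), front-right (329,165). The ring is centred near (314.8,150.3). The brass stud is at (316,140), and the dial bar points left of it.

```bash
python3 - <<'E'
from h import *
d=np.load('top0.npz');T=(d['K'],d['Rc'],d['c']); d=np.load('scene0.npz');S=(d['K'],d['Rc'],d['c'])
t=lambda x,y:(220+x/4-.4,100+y/4-.4); s=lambda x,y:(235+(x-484)/2.6-.3,170+y/4-.4)
P={}
for k,p in dict(BR=(455,64),FR=(436,260),BL=(268,42),FL=(250,240),dial=(379,201),brass=(385,160)).items(): P[k]=onz(t(*p),215 if k not in('dial','brass') else 219,*T); print('top',k,P[k].round(1))
Q={}
for k,p in dict(FR=(542,293),BR=(716,380),BLs=(755,190),FLs=(597,128),dial=(603,250),brass=(636,265),tip=(611,197)).items(): Q[k]=onz(s(*p),{'tip':250}.get(k,217),*S); print('scene',k,Q[k].round(1))
for D in(P,Q):
    v=D['BR']-D['FR'];print('yaw side',np.degrees(np.arctan2(v[1],v[0])), np.linalg.norm(v))
for a,b in((P['FL'],P['FR']),(P['BL'],P['BR']),(Q['BLs'],Q['BR']),(Q['FLs'],Q['FR'])):
    v=a-b;print('yaw front',np.degrees(np.arctan2(-v[0],v[1])))
for D in(P,Q):
    v=D['brass']-D['dial'];print('yaw brass',np.degrees(np.arctan2(v[1],v[0])),np.linalg.norm(v))
v=Q['tip']-Q['dial'];print('tip dir',np.degrees(np.arctan2(v[1],v[0])),v)
E
```

```text
top BR [ 792.6 -243.1  215. ]
top FR [ 617.3 -220.1  215. ]
top BL [814.7 -80.9 215. ]
top FL [636.4 -62.  215. ]
top dial [ 668.7 -172.7  219. ]
top brass [ 705.1 -179.   219. ]
scene FR [ 617.5 -222.2  217. ]
scene BR [ 796.2 -245.7  217. ]
scene BLs [813.3 -79.  217. ]
scene FLs [639.  -64.5 217. ]
scene dial [ 669.  -171.5  217. ]
scene brass [ 704.2 -175.4  217. ]
scene tip [ 671.7 -152.1  250. ]
yaw side -7.4878054052297465 176.82672788585697
yaw side -7.494303647610946 180.29979344104973
yaw front -6.884797717524603
yaw front -7.760496509500045
yaw front -5.845663999387417
yaw front -7.780347311382164
yaw brass -9.792429309259775 36.96578378214527
yaw brass -6.336159847032013 35.402498787805946
tip dir 82.17723470292631 [ 2.66441317 19.39337988 33.        ]
```

```bash
cat >> h.py <<'E'
YAW=np.radians(-7.4); O=np.array([636.6,-72.3,0.]); B=R.from_euler('z',YAW).as_matrix()
def bw(p): return O+B@np.asarray(p,float)
def down(ang,lean=0.,base=YAW):
    "tool x at heading ang (world) for a vertical tool, then leaned about bank y, wrist towards robot"
    M=np.array([[np.cos(ang),np.sin(ang),0],[np.sin(ang),-np.cos(ang),0],[0,0,-1.]])
    ax=B@np.array([0,1.,0]); return R.from_rotvec(-lean*ax).as_matrix()@M
def row(p,M=None,p0=None,M0=None):
    o=status.get_obs()
    if M0 is None: M0=R.from_rotvec(o['orientation']).as_matrix()
    if p0 is None: p0=o['ee_pos']
    if M is None: M=M0
    d=M0.T@(np.asarray(p)-p0); w=R.from_matrix(M0.T@M).as_rotvec()
    print('row',d.round(1),w.round(3)); return d,w
E
python3 - <<'E'
from h import *
print(bw([45,-95,243]), np.array(optics.get_image('wrist')['hand_eye']).round(2))
row([669,-172,400],down(np.radians(72.6)))
E
```

```text
[ 668.98962063 -172.30456227  243.        ] [[  -0.     -0.97   -0.26   71.92]
 [   1.     -0.      0.      0.27]
 [  -0.     -0.26    0.97 -142.6 ]
 [   0.      0.      0.      1.  ]]
row [ 547.6 -203.8 -158.6] [-0.001 -0.    -0.863]
```

```bash
python3 -m inch '[[[0,0,-100,0,0,0,45],[0,0,-158,0,0,0,45],[0,0,-158,0,0,0,45],[547,-204,-158,0,0,-0.86,45],[547,-204,-158,0,0,-0.86,45],[547,-204,-158,0,0,-0.86,45],[547,-204,-158,0,0,-0.86,45],[547,-204,-158,0,0,-0.86,45],[547,-204,-158,0,0,-0.86,45],[547,-204,-158,0,0,-0.86,45],[547,-204,-158,0,0,-0.86,45],[547,-204,-158,0,0,-0.86,45],[547,-204,-158,0,0,-0.86,45],[547,-204,-158,0,0,-0.86,45],[547,-204,-158,0,0,-0.86,45],[547,-204,-158,0,0,-0.86,45],[547,-204,-158,0,0,-0.86,45],[547,-204,-158,0,0,-0.86,45],[547,-204,-158,0,0,-0.86,45],[547,-204,-158,0,0,-0.86,45]]]'
python3 - <<'E'
from h import *
f,K,Rc,c=cam('wrist'); np.savez('w1.npz',f=f,K=K,Rc=Rc,c=c)
cv2.imwrite('pics/w1.png',cv2.resize(f[:,:,::-1],(800,600)))
print(c, proj([669,-172.3,219],K,Rc,c))
E
```

```text
t: 2.15
ee_pos: [667.8, -173.3, 400.0]
orientation: [2.536, 1.853, 0.0]
ft_force: [1.1, -0.0, -0.1]
width: 39.6
grasp_force: 0.0
[ 690.00834793 -105.33253955  542.60530793] [256.49055402 174.88403306]
```

View pics/w1.png

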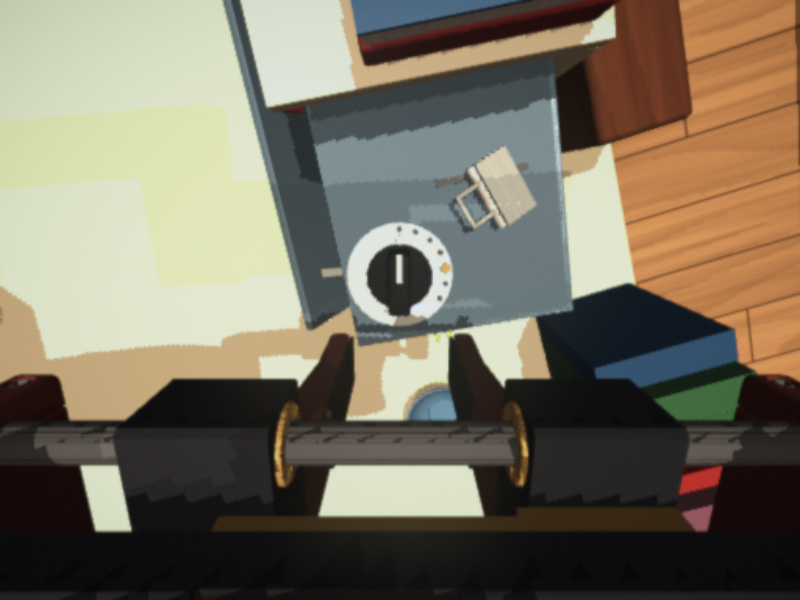

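The pointer sits on the first stud at (399,230), so the dial is at 0 and the brass stud at (445,268) is four clicks away. The dial centre at (400,273) matches the prediction, and the bar lies along tool x. I'll descend and grip.

```bash
python3 -m inch '[[[1.3,0.8,50,0,0,0,45],[1.3,0.8,90,0,0,0,45],[1.3,0.8,120,0,0,0,45],[1.3,0.8,140,0,0,0,45],[1.3,0.8,150,0,0,0,45],[1.3,0.8,155,0,0,0,45],[1.3,0.8,155,0,0,0,45],[1.3,0.8,155,0,0,0,5],[1.3,0.8,155,0,0,0,5],[1.3,0.8,155,0,0,0,5],[1.3,0.8,155,0,0,0,5],[1.3,0.8,155,0,0,0,5],[1.3,0.8,155,0,0,0,5]]]'
```

```text
t: 3.5
ee_pos: [667.6, -170.5, 245.4]
orientation: [-2.532, -1.854, 0.004]
ft_force: [-9.0, 2.6, 7.4]
width: 15.7
grasp_force: 30.0
```

```bash
python3 -m inch '[[[0,0,0,0,0,0.1,5],[0,0,0,0,0,0.2,5],[0,0,0,0,0,0.3,5],[0,0,0,0,0,0.4,5],[0,0,0,0,0,0.5,5],[0,0,0,0,0,0.6,5],[0,0,0,0,0,0.7,5],[0,0,0,0,0,0.8,5],[0,0,0,0,0,0.9,5],[0,0,0,0,0,1.0,5],[0,0,0,0,0,1.1,5],[0,0,0,0,0,1.2,5],[0,0,0,0,0,1.3,5],[0,0,0,0,0,1.36,5],[0,0,0,0,0,1.40,5],[0,0,0,0,0,1.40,5],[0,0,0,0,0,1.40,5]]]'
```

```text
t: 5.2
ee_pos: [669.4, -173.5, 245.4]
orientation: [3.131, -0.214, 0.001]
ft_force: [-2.5, -8.1, 1.8]
width: 15.8
grasp_force: 30.0
```

```bash
python3 -m inch '[[[0,0,0,0,0,0,45],[0,0,0,0,0,0,45],[0,0,0,0,0,0,45],[0,0,0,0,0,0,45],[0,0,-20,0,0,0,45],[0,0,-60,0,0,0,45],[0,0,-110,0,0,0,45],[0,0,-155,0,0,0,45],[-60,0,-155,0,0,0,45],[-100,0,-155,0,0,0,0],[-130,0,-155,0,0,0,0],[-130,0,-155,0,0,0,0]]]'
python3 - <<'E'
from h import *
f,K,Rc,c=cam('wrist'); np.savez('w2.npz',f=f,K=K,Rc=Rc,c=c)
cv2.imwrite('pics/w2.png',cv2.resize(f[:,:,::-1],(800,600)))
E
```

```text
t: 6.4
ee_pos: [537.8, -152.8, 400.5]
orientation: [-3.134, 0.214, 0.0]
ft_force: [0.5, 0.2, -0.8]
width: 19.2
grasp_force: 0.0
```

View pics/w2.png

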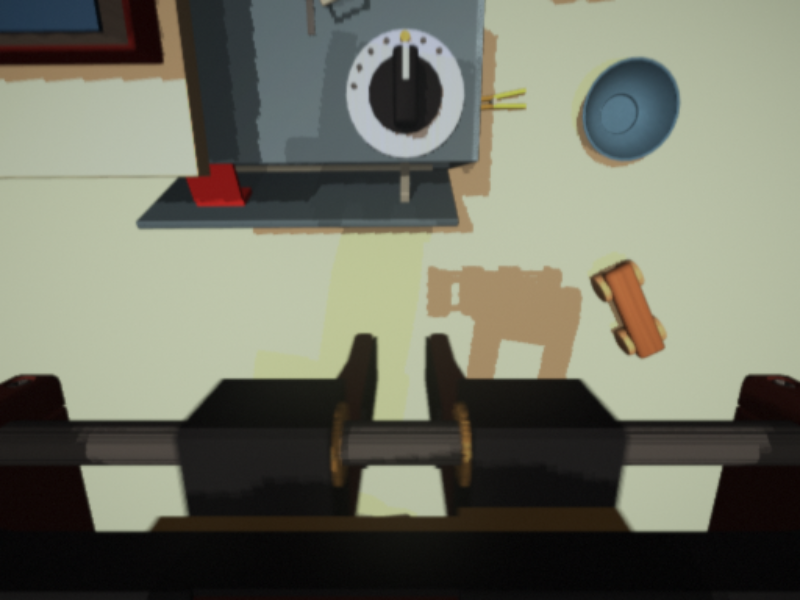

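The pointer rests on the brass stud at (405,37). The flap's inner top edge runs at row ~220 from column 143 to 457, and the red pad's near edge is at (197-245,205).

```bash
python3 - <<'E'
from h import *
from scipy.optimize import brentq
d=np.load('w2.npz');W=(d['K'],d['Rc'],d['c'])
px=lambda x,y:(x*.64-.2,y*.64-.2)
def uv(u,v,y,th): return bw([-v*np.sin(th)+u*np.cos(th),y,75+v*np.cos(th)+u*np.sin(th)])
for y in(-140,-95,0,75,140): 
    for th in (.41,.45,.48): print(y,th,(proj(uv(0,110,y,th),*W)/.64).round(1), (proj(uv(6,85,y,th),*W)/.64).round(1))
print('dial',proj(bw([45,-95,219]),*W)/.64, 'bankFR',proj(bw([0,-150,215]),*W)/.64,'pad y97',proj(uv(6,85,97,.45),*W)/.64,'y53',proj(uv(6,85,53,.45),*W)/.64)
print('shelf corner',proj(bw([-10,30,265]),*W)/.64,proj(bw([-10,30,283]),*W)/.64)
E
```

```text
-140 0.41 [454.7 215.1] [452.3 195.9]
-140 0.45 [454.4 219.5] [452.1 199.5]
-140 0.48 [454.1 222.8] [451.9 202.1]
-95 0.41 [402.8 215.4] [402.6 196.3]
-95 0.45 [402.8 219.9] [402.6 199.9]
-95 0.48 [402.8 223.2] [402.6 202.5]
0 0.41 [293.2 216.3] [297.6 197.1]
0 0.45 [294.1 220.8] [298.1 200.7]
0 0.48 [294.7 224. ] [298.6 203.3]
75 0.41 [206.8 216.9] [214.7 197.8]
75 0.45 [208.3 221.4] [215.7 201.3]
75 0.48 [209.5 224.6] [216.5 203.9]
140 0.41 [131.9 217.5] [142.9 198.3]
140 0.45 [134. 222.] [144.3 201.9]
140 0.48 [135.6 225.2] [145.4 204.5]
dial [402.40333805  93.3889789 ] bankFR [476.23323951 159.50728599] pad y97 [191.54573004 201.49731445] y53 [239.88439414 201.12727218]
shelf corner [207.90917812 174.08698812] [194.52343549 173.55265996]
```

```bash
cat >> h.py <<'E'
def uv(u,v,y,th): return bw([-v*np.sin(th)+u*np.cos(th),y,75+v*np.cos(th)+u*np.sin(th)])
def pose(u,v,y,th,lean,ang=np.radians(172.6)):
    M=down(ang,lean); return uv(u,v,y,th)-19*M[:,2],M
def fl(p,th):
    "world -> flap coords u,v,y"
    q=B.T@(np.asarray(p)-O)-[0,0,75]; return np.array([q[0]*np.cos(th)+q[2]*np.sin(th),-q[0]*np.sin(th)+q[2]*np.cos(th),q[1]])
E
python3 -m inch '[[[-40,0,0,0,0,-0.15,0],[-60,0,0,0,0,-0.3,0],[-60,0,0,0,0,-0.45,0],[-60,0,0,0,0,-0.6,0],[-60,0,0,0,0,-0.75,0],[-60,0,0,0,0,-0.9,0],[-60,0,0,0,0,-1.05,0],[-60,0,0,0,0,-1.2,0],[-60,0,0,0,0,-1.35,0],[-60,0,0,0,0,-1.5,0],[-60,0,0,0,0,-1.65,0],[-60,0,0,0,0,-1.8,0],[-60,0,0,0,0,-1.8,0]]]'
python3 - <<'E'
from h import *
print(status.get_obs()['qpos'].round(2))
p,M=pose(20,175,75,.45,.5); print(p); row(p,M)
E
```

```text
t: 7.75
ee_pos: [482.6, -145.5, 399.5]
orientation: [2.114, 2.324, 0.0]
ft_force: [0.0, -0.1, 0.7]
width: 0.6
grasp_force: 0.0
[-0.32  0.09  1.71  0.    1.35 -0.41]
[579.60041515  10.73286277 257.95162227]
row [146.4 111.3 141.6] [-0.336 -0.421 -1.317]
```

```bash
python3 -m inch '[[[30,22,28,-0.067,-0.084,-0.263,0],[59,45,57,-0.134,-0.168,-0.527,0],[59,45,57,-0.134,-0.168,-0.527,0],[88,67,85,-0.2,-0.253,-0.79,0],[88,67,85,-0.2,-0.253,-0.79,0],[117,89,113,-0.269,-0.337,-1.054,0],[117,89,113,-0.269,-0.337,-1.054,0],[146.4,111.3,141.6,-0.336,-0.421,-1.317,0],[146.4,111.3,141.6,-0.336,-0.421,-1.317,0],[146.4,111.3,141.6,-0.336,-0.421,-1.317,0],[146.4,111.3,141.6,-0.336,-0.421,-1.317,0],[146.4,111.3,141.6,-0.336,-0.421,-1.317,0],[146.4,111.3,141.6,-0.336,-0.421,-1.317,0]]]'
python3 - <<'E'
from h import *
o=status.get_obs(); print(o['qpos'].round(2),o['ft_force'])
p,M=pose(20,175,75,.45,.5); row(p,M)
p,M=pose(20,90,75,.45,.5); row(p,M)
f,K,Rc,c=cam('wrist')
w=cv2.resize(f[:,:,::-1],(400,300));s=cam('scene')[0][150:290,200:390,::-1]
cv2.imwrite('pics/m3.png',np.hstack([w,cv2.resize(s,(400,300))]))
E
```

```text
t: 9.05
ee_pos: [579.4, 10.7, 258.5]
orientation: [0.177, 2.636, -0.043]
ft_force: [-0.1, -0.1, 1.2]
width: 0.6
grasp_force: 0.0
[ 0.04  0.18  2.03 -0.19  0.44 -1.25] [-0.05956221 -0.14883694  1.23548137]
row [0.1 0.1 0.6] [-0.001  0.    -0.005]
row [ 4.3  0.1 85.5] [-0.001  0.    -0.005]
```

View pics/m3.png

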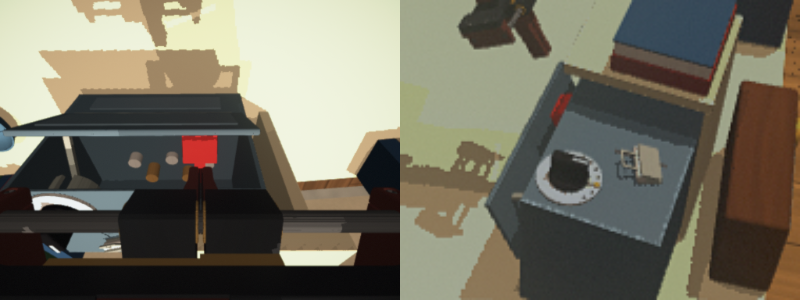

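The wrist view shows the closed fingers at column ~200, centred over the red pad (183-215, 137-165). I'll descend carefully.

```bash
python3 -m inch '[[[2,0,35,0,0,0,0],[3,0,60,0,0,0,0],[4,0,76,0,0,0,0],[4.3,0,84,0,0,0,0],[4.3,0,84,0,0,0,0]]]'; python3 -c "
from h import *
o=status.get_obs();M=R.from_rotvec(o['orientation']).as_matrix();print(fl(o['ee_pos']+19*M[:,2],.45),M.T@o['ft_force'])"
```

```text
t: 9.65
ee_pos: [614.8, 5.8, 181.5]
orientation: [0.174, 2.638, -0.044]
ft_force: [-0.4, -0.7, -0.1]
width: 0.3
grasp_force: 0.0
[18.66284933 90.69138626 74.64352905] [ 0.27289712 -0.74217488 -0.07750234]
```

```bash
python3 -m inch '[[[0,0,3,0,0,0,0],[0,0,6,0,0,0,0],[0,0,9,0,0,0,0],[0,0,12,0,0,0,0],[0,0,12,0,0,0,0]]]'; python3 -c "
from h import *
o=status.get_obs();M=R.from_rotvec(o['orientation']).as_matrix();print(fl(o['ee_pos']+19*M[:,2],.45),M.T@o['ft_force'])"
```

```text
t: 10.15
ee_pos: [620.7, 5.3, 172.0]
orientation: [0.173, 2.636, -0.044]
ft_force: [-1.9, 0.2, 2.9]
width: 0.6
grasp_force: 2.0
[19.91249554 79.54267303 74.85165649] [ 0.29821734 -0.03155943 -3.515938  ]
```

```bash
python3 -m inch '[[[0,0,4,0,0,0,0],[0,0,8,0,0,0,0],[0,0,12,0,0,0,0],[0,0,14,0,0,0,0],[0,0,14,0,0,0,0]]]'; python3 -c "
from h import *
o=status.get_obs();M=R.from_rotvec(o['orientation']).as_matrix();print(fl(o['ee_pos']+19*M[:,2],.45),M.T@o['ft_force'])"
```

```text
t: 10.65
ee_pos: [627.8, 4.4, 160.2]
orientation: [0.173, 2.635, -0.044]
ft_force: [-6.3, 1.8, 12.1]
width: 0.5
grasp_force: 6.6
[21.23349295 65.83382756 74.88172575] [ -0.10821259   0.95322667 -13.71150626]
```

```bash
python3 -c "
from h import *
o=status.get_obs();M0=R.from_rotvec(o['orientation']).as_matrix();print(o['qpos'].round(2))
c0=o['ee_pos']+19*M0[:,2]+10*M0[:,0];u,v,y=fl(c0,.45);print(u,v,y)
for uu,th in [(8,.45),(4,.45),(0,.45)]+[(0,.45+.05*k) for k in range(1,10)]:
    M=down(np.radians(172.6),.5+.5*(th-.45)); p=uv(uu,v,y,th)-19*M[:,2]-10*M[:,0]; print(uu,round(th,2),end=' '); row(p,M)
"
```

```text
[ 0.02  0.41  2.   -0.31  0.24 -1.14]
11.246616534856383 65.3218799037204 74.89618204433914
8 0.45 row [ 3.2  0.  -0.2] [-0.001  0.001 -0.001]
4 0.45 row [ 7.2 -0.  -0.4] [-0.001  0.001 -0.001]
0 0.45 row [11.2 -0.  -0.6] [-0.001  0.001 -0.001]
0 0.5 row [15.  -0.  -0.9] [-0.001 -0.024 -0.001]
0 0.55 row [18.7 -0.  -1. ] [-0.001 -0.049 -0.001]
0 0.6 row [22.4 -0.  -1. ] [-0.001 -0.074 -0.001]
0 0.65 row [26.2 -0.  -0.8] [-0.001 -0.099 -0.001]
0 0.7 row [29.9 -0.  -0.5] [-0.001 -0.124 -0.001]
0 0.75 row [33.6 -0.   0.1] [-0.001 -0.149 -0.001]
0 0.8 row [37.2 -0.   0.8] [-0.001 -0.174 -0.001]
0 0.85 row [40.8 -0.1  1.7] [-0.001 -0.199 -0.001]
0 0.9 row [44.4 -0.1  2.7] [-0.001 -0.224 -0.001]
```

```bash
python3 -c "
from h import *
o=status.get_obs();M0=R.from_rotvec(o['orientation']).as_matrix()
c0=o['ee_pos']+19*M0[:,2]+10*M0[:,0];u,v,y=fl(c0,.45);
for uu,th in [(8,.45),(4,.45),(0,.45)]+[(0,.45+.05*k) for k in range(1,9)]:
    l=.5-.3*(th-.45);M=down(np.radians(172.6),l); p=uv(uu,v+.5+20*max(0,np.sin(th-l)),y,th)-19*M[:,2]-10*M[:,0]; print(uu,round(th,2),end=' '); row(p,M)
"
```

```text
8 0.45 row [ 3.2 -0.  -0.7] [-0.001  0.001 -0.001]
4 0.45 row [ 7.2 -0.  -0.9] [-0.001  0.001 -0.001]
0 0.45 row [11.2 -0.  -1.1] [-0.001  0.001 -0.001]
0 0.5 row [14.2 -0.  -1.3] [-0.     0.016 -0.001]
0 0.55 row [17.3 -0.  -2.4] [-0.     0.031 -0.001]
0 0.6 row [20.5 -0.  -3.2] [-0.     0.046 -0.001]
0 0.65 row [23.8 -0.  -3.9] [-0.     0.061 -0.001]
0 0.7 row [27.2 -0.  -4.4] [-0.     0.076 -0.001]
0 0.75 row [30.7 -0.  -4.6] [-0.     0.091 -0.001]
0 0.8 row [34.3 -0.  -4.6] [-0.     0.106 -0.001]
0 0.85 row [37.9 -0.1 -4.4] [-0.     0.121 -0.001]
```

Pull the first part, up to about lean 0.60, then check.

```bash
python3 -m inch '[[[3,0,-0.7,0,0,0,0],[6,0,-0.9,0,0,0,0],[9,0,-1,0,0,0,0],[11,0,-1,0,0,0,0],[14.2,0,-1.3,0,0.016,0,0],[14.2,0,-1.3,0,0.016,0,0]]]'; python3 -c "
from h import *
o=status.get_obs();M=R.from_rotvec(o['orientation']).as_matrix();print(fl(o['ee_pos']+19*M[:,2]+10*M[:,0],.50),M.T@o['ft_force'],o['qpos'].round(2))
f=cam('wrist')[0];s=cam('scene')[0][150:290,200:390,::-1]
cv2.imwrite('pics/m4.png',np.hstack([cv2.resize(f[:,:,::-1],(400,300)),cv2.resize(s,(400,300))]))
"
```

```text
t: 11.25
ee_pos: [618.4, 5.9, 157.6]
orientation: [0.173, 2.643, -0.041]
ft_force: [-1.2, -0.9, 19.2]
width: 0.2
grasp_force: 8.8
[ 4.84698657 67.02627849 75.26109933] [ -8.13254134  -1.00254053 -17.44491446] [ 0.02  0.41  2.02 -0.3   0.24 -1.14]
```

View pics/m4.png

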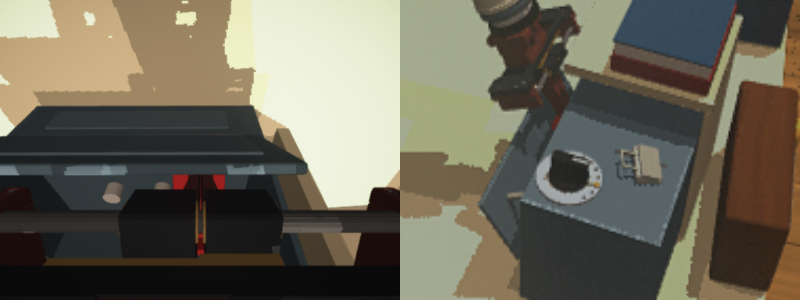

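The fingers are against the flap with the catch bottomed out, at 17 N down and 8 N pull. I'll continue the arc.

```bash
python3 -m inch '[[[1.6,0,-0.6,0,0.008,0,0],[3.1,0,-1.1,0,0.015,0,0],[4.7,0,-1.5,0,0.022,0,0],[6.3,0,-1.9,0,0.03,0,0],[8,0,-2.3,0,0.037,0,0],[9.6,0,-2.6,0,0.045,0,0],[11.3,0,-2.9,0,0.052,0,0],[13,0,-3.1,0,0.06,0,0],[14.7,0,-3.2,0,0.067,0,0],[16.5,0,-3.3,0,0.075,0,0],[18.3,0,-3.3,0,0.082,0,0]]]'; python3 -c "
from h import *
o=status.get_obs();M=R.from_rotvec(o['orientation']).as_matrix()
for th in(.65,.7,.75):print(fl(o['ee_pos']+19*M[:,2]+10*M[:,0],th))
print(M.T@o['ft_force'],o['qpos'].round(2))
"
```

```text
t: 12.45
ee_pos: [601.1, 8.3, 153.0]
orientation: [0.178, 2.723, -0.035]
ft_force: [-10.3, -0.3, 34.3]
width: 0.4
grasp_force: 16.2
[-3.27580751 73.61464388 75.36331827]
[ 0.40748514 73.68636688 75.36331827]
[ 4.0897593  73.57391234 75.36331827]
[ -4.46994816  -1.53377972 -35.50353684] [ 0.02  0.4   2.01 -0.19  0.33 -1.25]
```

```bash
python3 -m inch '[[[1,0,-3,0,0,0,0],[2,0,-3,0,0,0,0]]]'; python3 -c "
from h import *
o=status.get_obs();M=R.from_rotvec(o['orientation']).as_matrix()
print(M.T@o['ft_force'])
f,K,Rc,c=cam('wrist'); cv2.imwrite('pics/m5.png',cv2.resize(f[:,:,::-1],(800,600)))
for th in(.45,.5,.55,.6,.65,.7,.75,.8): print(th,(proj(uv(0,110,142,th),K,Rc,c)/.64).round(),(proj(uv(0,110,-142,th),K,Rc,c)/.64).round(), (proj(uv(0,110,0,th),K,Rc,c)/.64).round())
"
```

```text
t: 12.65
ee_pos: [595.6, 8.7, 152.2]
orientation: [0.179, 2.73, -0.036]
ft_force: [-1.7, -0.6, 6.9]
width: 0.5
grasp_force: 3.1
[-1.22414308 -0.86262792 -6.93622331]
0.45 [599. 435.] [-241.  436.] [178. 436.]
0.5 [601. 420.] [-246.  421.] [177. 421.]
0.55 [602. 404.] [-250.  406.] [175. 405.]
0.6 [603. 388.] [-253.  389.] [175. 389.]
0.65 [603. 372.] [-254.  373.] [174. 372.]
0.7 [603. 355.] [-254.  356.] [174. 356.]
0.75 [602. 339.] [-252.  340.] [175. 339.]
0.8 [602. 322.] [-250.  323.] [175. 323.]
```

View pics/m5.png

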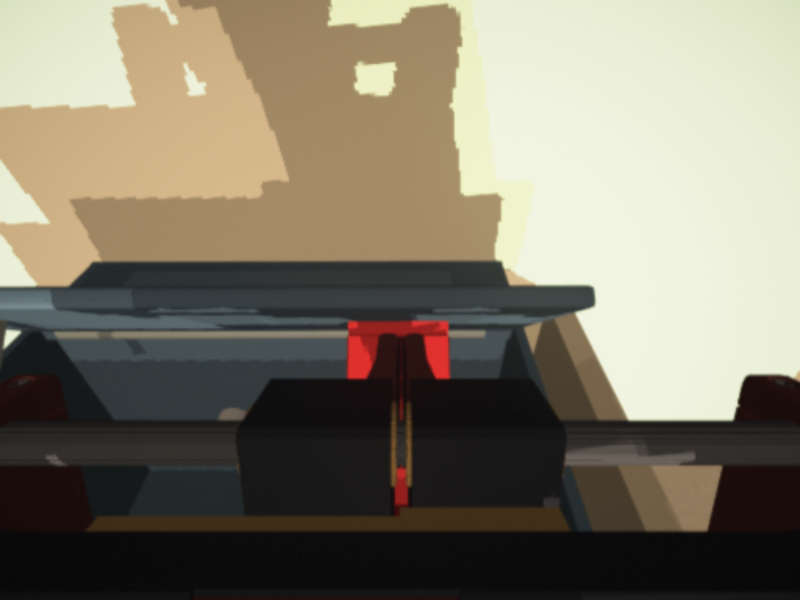

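The flap's inner edge is now at row ~310, right end at (594,308). That puts the lean near 0.82 and the value near 0.42, so it is past the strike and the catch can be released. I'll retreat, then turn the gripper a quarter turn to push at y=-30 between the arms.

```bash
python3 -m inch '[[[0,0,-20,0,0,0,0],[0,0,-50,0,0,0,0],[0,0,-90,0,0,0,0],[0,0,-90,0,0,0,0]]]'; cat >> h.py <<'E'
def push(u,v,y,th,lean=.38):
    M=down(np.radians(82.6),lean); return uv(u,v,y,th)-19*M[:,2]+13.5*M[:,1],M
E
python3 -c "
from h import *
o=status.get_obs();print(o['qpos'].round(2))
p,M=push(25,88,-30,.82); row(p-80*M[:,2],M)
"
```

```text
t: 13.1
ee_pos: [560.0, 13.4, 237.1]
orientation: [0.179, 2.728, -0.035]
ft_force: [1.0, 0.8, 0.5]
width: 0.2
grasp_force: 0.0
[ 0.04  0.2   2.03 -0.13  0.51 -1.3 ]
row [ -19.7 -105.1   -5.9] [0.022 0.022 1.569]
```

```bash
python3 -m inch '[[[-20,-30,-6,0,0,0.15,0],[-20,-60,-6,0,0,0.3,0],[-20,-105,-6,0,0,0.45,0],[-20,-105,-6,0,0,0.6,0],[-20,-105,-6,0,0,0.75,0],[-20,-105,-6,0,0,0.9,0],[-20,-105,-6,0,0,1.05,0],[-20,-105,-6,0,0,1.2,0],[-20,-105,-6,0,0,1.35,0],[-20,-105,-6,0.01,0.01,1.5,0],[-20,-105,-6,0.02,0.02,1.57,0],[-20,-105,-6,0.02,0.02,1.57,0]]]'
python3 -c "
from h import *
o=status.get_obs();print(o['qpos'].round(2))
for u,th in [(45,.82),(25,.82),(10,.82)]+[(-3,.82+.08*k) for k in range(10)]:
  p,M=push(u,88,-30,th); print(u,round(th,2),end=' ');row(p,M)
"
```

```text
t: 14.3
ee_pos: [561.3, -93.2, 245.5]
orientation: [2.134, 1.871, 0.355]
ft_force: [0.8, 0.8, 0.2]
width: 0.6
grasp_force: 0.0
[-0.2   0.21  1.99  0.05  0.57 -0.1 ]
45 0.82 row [ 0.6 20.6 67.2] [-0.005  0.001 -0.002]
25 0.82 row [ 0.5  2.6 75.8] [-0.005  0.001 -0.002]
10 0.82 row [  0.5 -11.   82.2] [-0.005  0.001 -0.002]
-3 0.82 row [  0.5 -22.7  87.8] [-0.005  0.001 -0.002]
-3 0.9 row [  0.5 -28.8  91.3] [-0.005  0.001 -0.002]
-3 0.98 row [  0.5 -34.7  95.3] [-0.005  0.001 -0.002]
-3 1.06 row [  0.5 -40.1  99.7] [-0.005  0.001 -0.002]
-3 1.14 row [  0.5 -45.3 104.5] [-0.005  0.001 -0.002]
-3 1.22 row [  0.5 -50.  109.8] [-0.005  0.001 -0.002]
-3 1.3 row [  0.5 -54.2 115.4] [-0.005  0.001 -0.002]
-3 1.38 row [  0.5 -58.  121.3] [-0.005  0.001 -0.002]
-3 1.46 row [  0.5 -61.4 127.5] [-0.005  0.001 -0.002]
-3 1.54 row [  0.5 -64.2 134. ] [-0.005  0.001 -0.002]
```

```bash
python3 -m inch '[[[0,15,40,0,0,0,0],[0,3,70,0,0,0,0],[0,-11,82,0,0,0,0],[0,-17,85,0,0,0,0],[0,-23,88,0,0,0,0],[0,-26,89.5,0,0,0,0],[0,-29,91.3,0,0,0,0],[0,-32,93.3,0,0,0,0],[0,-34.7,95.3,0,0,0,0],[0,-37.5,97.5,0,0,0,0],[0,-40,99.7,0,0,0,0],[0,-45,104.5,0,0,0,0],[0,-50,110,0,0,0,0],[0,-54,115.4,0,0,0,0]]]'
python3 -c "
from h import *
o=status.get_obs();print(o['qpos'].round(2))
for th in(1.25,1.3):
  M=R.from_rotvec(o['orientation']).as_matrix();print(fl(o['ee_pos']+19*M[:,2]-13.5*M[:,1],th))
"
```

```text
t: 15.7
ee_pos: [552.4, -91.8, 118.3]
orientation: [2.133, 1.872, 0.355]
ft_force: [0.0, -0.7, 1.8]
width: 0.2
grasp_force: 0.9
[-0.2   0.42  2.09  0.1   0.26 -0.16]
[ -7.7117504   88.73281701 -30.16098278]
[ -3.26732024  89.00735098 -30.16098278]
```

```bash
python3 -m inch '[[[0,-2,3,0.03,0,0,0],[0,-4,6,0.06,0,0,0],[0,-6,9,0.08,0,0,0],[0,-7.3,12,0.1,0,0,0],[0,-8.5,15,0.1,0,0,0],[0,-9.5,17.5,0.1,0,0,0],[0,-9.5,17.5,0.1,0,0,0]]]'
python3 -c "
from h import *
o=status.get_obs();print(o['qpos'].round(2))
for th in(1.45,1.5):
  M=R.from_rotvec(o['orientation']).as_matrix();print(fl(o['ee_pos']+19*M[:,2]-13.5*M[:,1],th))
"
```

```text
t: 16.4
ee_pos: [551.0, -91.6, 100.5]
orientation: [2.195, 1.926, 0.269]
ft_force: [-5.7, 0.5, 16.9]
width: 0.2
grasp_force: 8.2
[-0.2   0.46  2.04  0.05  0.36 -0.11]
[ -7.35276263  89.97993188 -30.18806807]
[ -2.84645135  90.23496537 -30.18806807]
```

The force has jumped to 17 N, where the hinge alone takes about 3 N, so the flap is on its stop. I'll nudge once more, retreat and look.

```bash
python3 -m inch '[[[0,0,2,0,0,0,0],[0,0,2,0,0,0,0]]]'; python3 -m inch '[[[0,0,-10,0,0,0,0],[0,0,-50,0,0,0,0],[0,0,-100,0,0,0,0],[0,0,-150,0,0,0,0],[0,-50,-200,0,0,0,0],[0,-100,-200,0,0,0,0],[0,-150,-200,0,0,0,0],[0,-150,-200,0,0,0,0],[0,-150,-200,0,0,0,0]]]'
python3 -c "
from h import *
t=cam('top');S=cam('scene')
print((proj(uv(0,110,-142,1.5),*S[1:])-[200,150])*[400/190,400/190])
cv2.imwrite('pics/fin.png',np.hstack([cv2.resize(t[0][90:210,210:350,::-1],(400,343)),cv2.resize(S[0][150:313,200:390,::-1],(400,343))]))
"
```

```text
t: 16.6
ee_pos: [551.1, -91.6, 100.2]
orientation: [2.195, 1.926, 0.27]
ft_force: [-16.4, 2.5, 40.1]
width: 0.5
grasp_force: 19.6
t: 17.5
ee_pos: [351.8, -65.3, 248.2]
orientation: [2.197, 1.928, 0.267]
ft_force: [0.8, -0.3, 0.6]
width: 0.5
grasp_force: 0.0
[ 48.00458427 226.54348081]
```

View pics/fin.png

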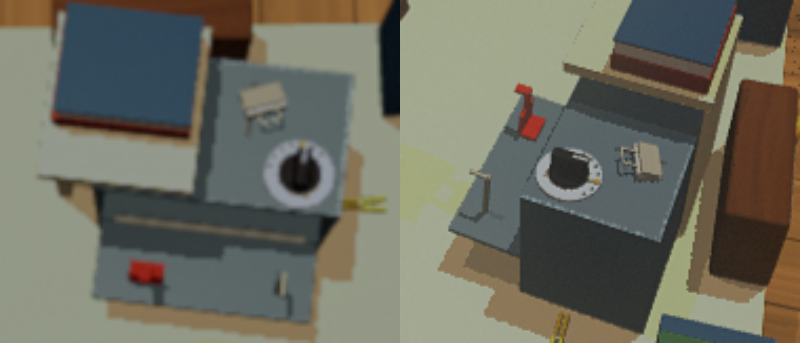

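The flap lies flat. Its near corner is at (448,232) in the combined picture, against a prediction of (448,226.5) for the stop. The dial pointer is on the brass stud, the other things look undisturbed, and the robot is clear. Handing in.

```bash
python3 -c "
from workcell import ctrl
print(ctrl.close_job())"
```

```text
the job is handed in; nothing more can be done
None
```

The coin bank is open and handed in at about 17.5 s of the 64 s allowed: the dial is on the brass stud, the flap lies open at its stop, and the clip, dish, roller and other bystanders showed no sign of having moved where I looked.

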